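# Lock the tamper into its dock

### The arm

A 6-joint arm with a two-finger parallel gripper is mounted at the origin on a cart in front of the work surface, level with it; the furniture and walls round the work are solid. World frame = base frame: x ahead of the robot, y to its left, z up, the work surface at z = 0. Lengths are in m, angles in degrees, forces in N, time in s.
With the tool pointing down it reaches from about 0.25 to 0.725 m from the base axis. Payload 9.7 kg.
Tool frame: the origin (TCP) lies midway between the tips of the shut fingers; the grasp point (between the pads) lies 19 mm behind it; x points along the fingers, y is the direction in which the jaws open and shut, and the axes are right-handed (so a half turn about x gives the same grasp; the last joint's range is limited). The gripper opens to 85 mm and grips with 20 to 120 N. Pads are 22 mm wide; open, the fingers measure 114 mm over their backs; the gripper's body (76 mm by 85 mm) begins 54 mm behind the grasp point. The pads swing forward as they close: fully open they stand 13 mm farther back than shut.
Start: joints at [-63.484, 4.979, 10.078, 95.1, 0, 90], TCP at [0.246, -0.492, 0.231] pointing down, gripper open.
Joint ranges: [-179.16, 179.16], [-48.56, 103.87], [-65.8, 70.77], [-126.05, 130.52], [-82.76, 87.17], [-180, 180]. Speed limits (degrees/s): [127.2, 127.2, 147.25, 180, 180, 180].

### API

Orientations are given as [roll, pitch, yaw] about the fixed x, y, z axes, in that order (R = Rz(yaw) Ry(pitch) Rx(roll)).
In Python, from workcell import bot, cams gives the robot as it stands.
- The arm moves only by the tool apply_moves, never from a script. Its argument "commands" is a list of rows, each a list of 5 numbers: the shift along the tool's x, y, z in m, then the turn about the tool's x in rad, then the opening, from -1 (shut) to 1 (fully open). In form: [[tx, ty, tz, roll, hand], ...]. A call has 1 to 12 rows; each row is the pose to reach, as a shift and turn from the pose measured when the call began, along the tool's axes at that moment; what a row does not reach only later rows make up. A row lasts 1/10 s, in which the tool goes at most 50 mm and 8.59 degrees, less where a joint would pass 70% of its speed; a pose out of reach is approached as far as the arm can. A call with a gripper value outside its range is refused whole. The fingers move at their own pace and stop on an object; "newtons" is the grip in N (left out, the last holds). Time passes only in rows, so rows that repeat a pose let the fingers close. It gives the time, the measured TCP pose, the force and the opening at its end, in the units of the state.
- bot.get_obs(): the state, without advancing time (a new reading comes with each control period).
- cams.camera(name): name is "scene" or "top" or "wrist"; returns a dict with "frame" (384x512x3 uint8, blue, green, red), "depth" (384x512 float32, m along the optical axis (not along the pixel's ray), 0 where there is no reading), "camera_matrix" (3x3 intrinsics, pixels), "R" (3x3) and "t" (3): a world point X has camera coordinates R X + t; the wrist camera has in their place "mount" (4x4, takes a point from camera to tool coordinates, whose origin is the TCP and whose axes are the tool frame's). Camera axes: x right, y down, z forward; pixel columns grow to the right and rows downward; lengths in m; the calibration is good to about 2 mm. A picture is of the moment at which its call begins: read the wrist's pose just before it.
- bot.job_done(): hands the job in, once; it reports no verdict.
Trained networks look in the newest picture that a camera, given by its name, has taken for a name from the list of things; names that differ only in an ending like _2 or _b are one class to them, and where a whole thing is asked for, a point or a joint stands for the part that bears it (a point fixed in the world has none). Each returns a list of dicts, best first, with "confidence" (0 to 1); they miss things now and then, are a little off and sometimes report something else, mostly with a low value. They report only what shows in the picture. A call takes as long as a camera call. They do not tell look-alikes from the thing itself.
- cams.spot_in(name, camera): "rect" ([left, top, right, bottom] in pixels, round what is visible of it).
The state is a dict: "time": time; "q": joint angles; "qd": joint speeds; "joint_efforts": joint torques, N m; "ee_pos": TCP position; "tcp_rot": TCP orientation; "wrist_force": force on the tool from outside, world axes, zero at the start; "torque": the same for the moment, N m; "opening": finger opening in m.
Only numpy, scipy, OpenCV 4.12 (cv2) and the standard library are available. Lean on these libraries where they do the work, as an engineer would, in place of code of your own. Each camera call takes 0.05 s, during which the arm holds its last target. There are 200 camera calls.

### The job

Put the wooden-handled tamper that stands beside the locking dock (not the one on the mat by the grinder) away in that dock: set its steel base in the open mouth of the lane and slide it in, over the red sprung catch, until it is fully home and the catch has clicked up behind it. Then pull it back gently until you feel the catch hold it, and let go, leaving it standing in the dock. Do not force anything, do not press the catch with the gripper, and leave the other things alone.

Things in the scene. Friction and masses are not known exactly. Their poses are not given: they have to be found in the camera images.
- tamper: tamper, wood handle on a round steel base, 420 g, upright and loose on the worktop, left or right of the dock. Origin: centre of underside, z up. Base (any yaw alike) 58 mm diameter up to 9 mm height, then a cone to the 22 mm neck at 18 to 30 mm; handle widens from 20 mm there to its thickest, 40 mm, at 68 to 79 mm height, top at 91 mm: best held at the thickest part.
- dock: fixed dock: dark wooden plate 220 x 92 x 6 mm (its top is the lane floor) with a steel guide lane. Origin: underside of the plate, on the lane's centre line (y = 0), middle of the 220 mm; +x is the way the tamper is pushed in. Walls and lips end 26.5 mm above the worktop. Forcing it = more than 20 N on its back stop or catch, 30 N elsewhere.
- set_down (a point): point on the bare lane floor in front of the lane's mouth (dock x = -82 mm): place to set the tamper's base down; x axis along the push. From 26 to 58 mm further in, two guide walls narrow like a funnel, 86 to 61 mm clear width; after that the lane stays 61 mm wide, 1.5 mm more than the base on each side.
- lip_start (a point): point on the lane floor (dock x = -25 mm) from where lips on both walls reach over the base: lip inner edges 19 mm from the centre line, 16.5 to 20.5 mm above the lane floor. The neck passes between; putting in or lifting out from above is blocked.
- park_mid (a point): point on the lane floor (dock x = +45 mm), middle of the possible parked places. A dark steel latch unit (solid back stop bridging the lane, top 32 mm above the lane floor; red catch before it) is clamped at an unknown place: fully home (base against the stop), the tamper's centre is anywhere from 20 mm before to 20 mm beyond this point.
- catch (a joint): travel (m) of the red sprung catch, a 12 mm wide one-way ramp in the lane floor: 0 = up (5 mm above the floor), 0.005 = pressed flush by the base sliding over it. The base meets its ramp some 75 mm before home (up to 6 N to push on); 3 mm before home it snaps up behind the base; its upright back then blocks the way back.
- leveller: bystander: steel leveller, plain round disc 60 mm diameter, 34 mm high, loose; origin centre of underside. It stands on the other side of the dock from the tamper.
- shot_glass: bystander: shot glass, 49 mm diameter, 61 mm high, loose, upright; origin centre of underside.
- basket: bystander: steel filter basket, 68 mm diameter, 28 mm high, loose; origin centre of underside.
Mind the look-alikes: they are no part of the job. What is shaped like the tamper but blue or purple is not meant.

How it is judged (in metres and radians):
On the way, in this order (a step that is already met when the one before it is completed fails the run):
1. the tamper's base, standing in the lane, presses the catch down (value of joint catch above 0.003 m and x of tamper in the frame of dock below 0.06 m and contact force between tamper and catch above 0.3 N and angle between tamper's own z axis and vertical below 0.15 rad), for 0.05 s.
2. the tamper is pushed fully home against the back stop, and the catch has clicked up behind it (value of joint catch below 0.0012 m and x of tamper in the frame of dock above 0.019 m and contact force between tamper and latch above 1.5 N and contact force between tamper and catch below 0.5 N), for 0.05 s.
3. pulled back gently, the tamper is held by the catch (contact force between tamper and catch above 2 N and value of joint catch below 0.0012 m and x of tamper in the frame of dock above 0.019 m), for 0.05 s.
At the end, for the whole second after the job is handed in: The tamper stands released, at rest, upright (within 3.5 degrees) and on the lane floor (within 3 mm), behind the raised catch (within 1.2 mm of fully up); its centre is more than 19 mm along +x from the dock's origin and within 6 mm of the lane's centre line (value of joint catch below 0.0012 m and x of tamper in the frame of dock above 0.019 m and y of tamper in the frame of dock between -0.006 and 0.006 m and z of tamper in the frame of dock between 0.003 and 0.009 m and angle between tamper's own z axis and vertical below 0.06 rad and linear speed of tamper below 0.02 m/s); the robot touches nothing.
It fails at once if the dock is forced: the tamper presses the back stop or catch with more than 20 N, or the rest of the dock with more than 30 N (contact force between tamper and dock above 30 N or contact force between tamper and latch above 20 N).
It fails at once if the gripper or arm touches the catch (contact force between any of the fingers, the arm and catch above 0.5 N).
It fails at once if a bystander is moved by more than 20 mm (distance of any of leveller, shot_glass, basket from where it was at the start of the episode above 0.02 m).
It also fails if it takes over 72 s, if anything falls off the work surface, if the arm or the gripper's body presses on something with over 40 N, if the wrist force passes 120 N, or if a joint passes its speed limit or range.

## Working session

There is one attempt and no reset: what is moved stays moved. The work goes in short steps, Python scripts to look and compute and a tool call to move; the robot and the scene stay as the last step left them, time stands still between calls to the robot, and variables do not carry over. Pictures are saved under pics/ and viewed, about 8 in all and at most 12, crops included, and the job is handed in when it is done.

Besides the shell and the picture viewer there is one more tool, called after "Emit:" as name(argument=value, ...), one argument or row to a line, values as JSON. apply_moves: Moves the arm, as the interface text tells. Its arguments: {"type":"object","properties":{"commands":{"type":"array"},"newtons":{"type":"number"}},"required":["commands"]}

```bash
mkdir -p pics; ls
cat > h.py <<'E'
import numpy as np, cv2
from workcell import bot, cams
def w(c,u,v,d):
    K=c["camera_matrix"]; p=np.array([(u-K[0,2])/K[0,0]*d,(v-K[1,2])/K[1,1]*d,d]); return np.asarray(c["R"]).T@(p-np.asarray(c["t"]).ravel())
def cloud(c):
    K=c["camera_matrix"]; d=c["depth"]; v,u=np.mgrid[:d.shape[0],:d.shape[1]]
    P=np.stack([(u-K[0,2])/K[0,0]*d,(v-K[1,2])/K[1,1]*d,d],-1); return (P-np.asarray(c["t"]).ravel())@np.asarray(c["R"])
E
python3 - <<'E'
from h import *
o=bot.get_obs(); print(o)
ims=[]
for n in("top","scene"):
    c=cams.camera(n); ims.append(c["frame"]); P=cloud(c); cv2.imwrite(f"pics/{n}0.png",c["frame"])
    np.savez(f"{n}0.npz",P=P,f=c["frame"],d=c["depth"])
    for k in("tamper","dock","catch","leveller","shot_glass","basket"):
        for r in cams.spot_in(k,n)[:4]:
            a=np.array(r["rect"]); u,v=(a[:2]+a[2:])/2; ui,vi=int(u),int(v)
            print(n,k,round(r["confidence"],2),a.round(),P[vi,ui].round(3))
E
```

```text
pics
{'time': 0.0, 'q': array([-6.34831393e+01,  5.01349615e+00,  1.00332692e+01,  9.50984605e+01,
        1.59224277e-04,  8.99984817e+01]), 'qd': array([ 0.07909569, -0.00744247, -0.00403684,  0.02605618,  0.05396082,
       -0.05453958]), 'joint_efforts': array([-1.12375608e-03, -5.20392466e+01,  4.64807224e+01,  1.61880342e-02,
       -1.95975485e-05,  1.75677354e-05]), 'ee_pos': array([ 0.24545369, -0.49193959,  0.23054946]), 'tcp_rot': array([-90.11745627,  89.92131239, 116.40092267]), 'wrist_force': array([-0.71487935,  1.07253887, -0.43031953]), 'torque': array([ 0.04555318, -0.02693469,  0.03112205]), 'opening': 0.08566787084560597}
top tamper 0.97 [114. 144. 148. 172.] [0.651 0.262 0.084]
top tamper 0.94 [132. 194. 162. 221.] [0.554 0.226 0.086]
top tamper 0.86 [126. 245. 160. 272.] [0.452 0.231 0.08 ]
top tamper 0.68 [185. 156. 212. 184.] [0.629 0.124 0.09 ]
top dock 0.9 [227. 148. 274. 253.] [0.574 0.022 0.006]
top leveller 0.62 [348. 217. 372. 242.] [ 0.516 -0.21   0.036]
top shot_glass 0.89 [164. 113. 191. 140.] [0.732 0.182 0.012]
top shot_glass 0.44 [227. 150. 273. 252.] [0.572 0.023 0.014]
top basket 0.6 [360. 122. 390. 154.] [ 0.717 -0.25   0.003]
top basket 0.36 [230. 151. 273. 252.] [0.572 0.019 0.011]
scene tamper 0.97 [193. 132. 216. 165.] [0.555 0.227 0.043]
scene tamper 0.75 [156. 139. 179. 176.] [0.452 0.235 0.051]
scene tamper 0.71 [238. 143. 257. 178.] [0.63  0.119 0.05 ]
scene tamper 0.55 [221. 111. 242. 145.] [0.657 0.262 0.047]
scene dock 0.92 [198. 176. 294. 237.] [0.568 0.016 0.005]
scene leveller 0.73 [261. 269. 292. 303.] [ 0.508 -0.216  0.032]
scene shot_glass 0.9 [259. 130. 276. 153.] [0.713 0.154 0.054]
scene basket 0.84 [343. 241. 379. 276.] [ 0.719 -0.241 -0.002]
```

Run:
```python
import cv2,numpy as np
a=cv2.imread("pics/top0.png")[90:300,90:410]; b=cv2.imread("pics/scene0.png")[90:320,130:400]
a=cv2.resize(a,(800,525)); cv2.imwrite("pics/a.png",a); cv2.imwrite("pics/b.png",cv2.resize(b,(700,596)))
```

```text
(no output)
```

View pics/a.png

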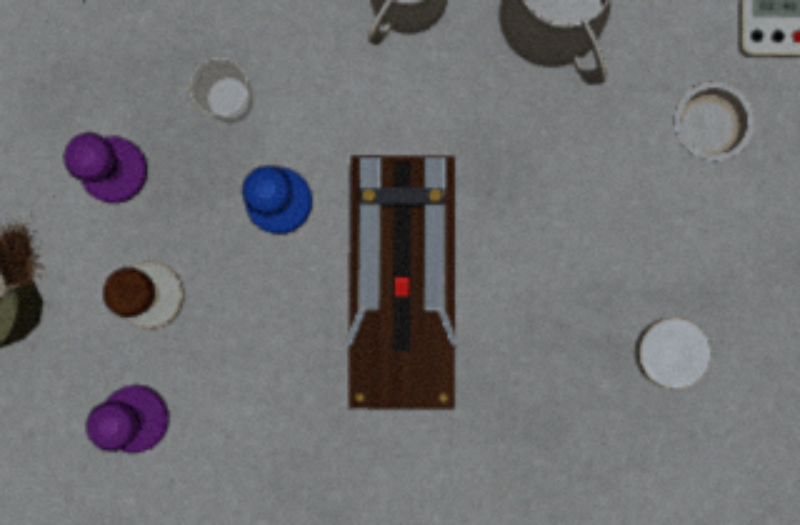

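View pics/b.png

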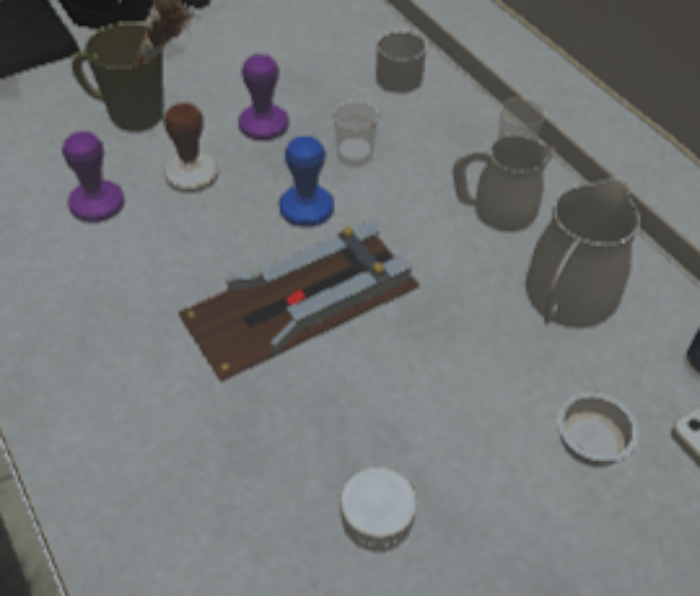

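Top view: the wooden tamper has its head at crop (129,292) and its base at (155,295). The dock's mouth faces the robot at crop (402,408), the red catch is at (402,287), and the latch bridge is at (402,196). Purple and blue look-alikes stand around the tamper. Next I fit the poses precisely.

```bash
cat >> h.py <<'E'
def ray(c,uv,z):
    K=c["camera_matrix"];R=np.asarray(c["R"]);t=np.asarray(c["t"]).ravel()
    uv=np.atleast_2d(np.float64(uv)); d=np.c_[(uv[:,0]-K[0,2])/K[0,0],(uv[:,1]-K[1,2])/K[1,1],np.ones(len(uv))]@R
    C=-R.T@t; return C+d*((z-C[2])/d[:,2])[:,None]
E
python3 - <<'E'
from h import *
c=cams.camera("top"); f=c["frame"]; P=cloud(c)
x,y,z=P[...,0],P[...,1],P[...,2]
# wooden tamper
m=(np.hypot(x-.556,y-.225)<.06)
for lo,hi in((.003,.012),(.06,.08),(.08,.1)):
    q=P[m&(z>lo)&(z<hi)]; 
    if len(q)>3: print("tamper z",lo,len(q),q[:,:2].min(0).round(4),q[:,:2].max(0).round(4),q.mean(0).round(4))
b,g,r=[f[...,i].astype(int) for i in range(3)]
s=np.zeros(f.shape[:2],bool); s[180:235,120:175]=1
br=(r>g*1.5)&(r>40)&s&(r>b*1.3)&(b<60); v,u=np.nonzero(br); print("head px",u.min(),u.max(),v.min(),v.max()); 
(cu,cv),rad=cv2.minEnclosingCircle(np.c_[u,v].astype(np.float32)); print("head",cu,cv,rad,ray(c,[cu,cv],.075))
wh=(b>130)&(g>130)&s; n,l,st,ce=cv2.connectedComponentsWithStats(wh.astype(np.uint8)); print(st[1:4])
# dock
m=(x>.42)&(x<.72)&(abs(y-.02)<.08)
for nm,lo,hi in(("walls",.02,.03),("bridge",.033,.045)):
    q=P[m&(z>lo)&(z<hi)]; rr=cv2.minAreaRect(np.float32(q[:,:2])*1000); print(nm,len(q),rr,q.mean(0).round(4))
s=np.zeros(f.shape[:2],bool); s[145:260,220:285]=1
dk=(s&(f.max(2)<95)&(r>b)).astype(np.uint8)
dk=cv2.morphologyEx(dk,cv2.MORPH_OPEN,np.ones((3,3)));v,u=np.nonzero(dk)
print("px",u.min(),u.max(),v.min(),v.max())
box=cv2.boxPoints(cv2.minAreaRect(np.c_[u,v].astype(np.float32))); print(cv2.minAreaRect(np.float32(ray(c,box,.006)[:,:2]*1000)))
red=s&(r>140)&(g<80); v,u=np.nonzero(red); print("catch",len(u),ray(c,[u.mean(),v.mean()],.009), ray(c,[[u.min()-.5,v.max()+.5],[u.max()+.5,v.min()-.5]],.009))
E
```

```text
tamper z 0.003 230 [0.498  0.1701] [0.6127 0.2831] [0.5561 0.2264 0.008 ]
tamper z 0.06 39 [0.5356 0.2189] [0.5738 0.2575] [0.5529 0.2312 0.077 ]
tamper z 0.08 293 [0.5356 0.2196] [0.5737 0.2576] [0.5549 0.2375 0.0873]
head px 132 149 198 216
head 140.68182373046875 206.68182373046875 9.343188285827637 [[0.55439475 0.2398696  0.075     ]]
[[120 181   5   4   9]
 [129 180   2   1   2]
 [129 183   1   1   1]]
walls 1069 ((594.1817016601562, 20.7545223236084), (160.3348846435547, 91.41509246826172), 1.1308205127716064) [0.6025 0.0211 0.026 ]
bridge 50 ((641.8538818359375, 22.11119842529297), (10.729516983032227, 63.35972213745117), 0.6442939639091492) [0.6417 0.0213 0.0365]
px 229 271 152 253
((569.656982421875, 21.494646072387695), (218.8131561279297, 91.42412567138672), 0.9225755333900452)
catch 35 [[0.56568335 0.02132613 0.009     ]] [[0.5580483  0.02659066 0.009     ]
 [0.57332497 0.01605708 0.009     ]]
```

```bash
cat >> h.py <<'E'
from scipy.spatial.transform import Rotation as Ro
def plan(T,yaw=None):
    o=bot.get_obs(); R=Ro.from_euler('xyz',o["tcp_rot"],degrees=True).as_matrix()
    print("t",round(o["time"],2),"pos",o["ee_pos"].round(4),"toolx",R[:,0].round(4),"tooly",R[:,1].round(4),"F",o["wrist_force"].round(2),"op",round(o["opening"],4),"q6",o["q"][5].round(1))
    print("shift",(R.T@(np.array(T)-o["ee_pos"])).round(4))
    if yaw is not None:
        d=np.radians([yaw]); v=R.T@np.array([np.cos(d[0]),np.sin(d[0]),0]); a=np.arctan2(v[2],v[1]); print("roll",round(a,4),"or",round((a+2*np.pi)%(2*np.pi)-np.pi,4))
E
python3 -c "
from h import *
plan([.5545,.239,.19],0.9)"
```

```text
t 0.75 pos [ 0.2456 -0.4921  0.2313] toolx [ 1.e-04 -1.e-04 -1.e+00] tooly [ 4.465e-01 -8.948e-01  1.000e-04] F [-0.32 -0.37 -0.04] op 0.0855 q6 90.0
shift [ 0.0413 -0.5163 -0.6029]
roll -1.1237 or 2.0179
```

Emit:
apply_moves(
  commands=[
    [0,-0.04,-0.047,-0.1,1],
    [0.005,-0.075,-0.088,-0.2,1],
    [0.01,-0.105,-0.123,-0.3,1],
    [0.01,-0.135,-0.158,-0.4,1],
    [0.01,-0.165,-0.193,-0.5,1],
    [0.01,-0.195,-0.228,-0.6,1],
    [0.01,-0.225,-0.263,-0.7,1],
    [0.01,-0.255,-0.298,-0.8,1],
    [0.01,-0.285,-0.333,-0.9,1],
    [0.01,-0.315,-0.368,-1.0,1],
    [0.01,-0.345,-0.403,-1.1,1],
    [0.01,-0.38,-0.445,-1.1237,1],
  ],
)

```text
time: 1.95
ee_pos: [0.4725, 0.0441, 0.2216]
tcp_rot: [80.4, 89.9, -8.5]
wrist_force: [2.3, -0.2, 1.0]
opening: 0.0852
```

```bash
python3 -c "
from h import *
plan([.5545,.239,.19],0.9)"
```

```text
t 1.95 pos [0.4725 0.0441 0.2216] toolx [ 9.e-04 -1.e-04 -1.e+00] tooly [9.998e-01 1.930e-02 9.000e-04] F [ 2.31 -0.16  1.03] op 0.0852 q6 94.2
shift [ 0.0317  0.0857 -0.1932]
roll 0.0036 or -3.138
```

Emit:
apply_moves(
  commands=[
    [0.008,0.018,-0.04,0,1],
    [0.015,0.036,-0.08,0,1],
    [0.022,0.054,-0.12,0,1],
    [0.03,0.072,-0.16,0,1],
    [0.032,0.0857,-0.193,0.0036,1],
    [0.032,0.0857,-0.193,0.0036,1],
    [0.032,0.0857,-0.193,0.0036,1],
  ],
)

```text
time: 2.65
ee_pos: [0.5543, 0.2392, 0.1891]
tcp_rot: [-14.2, 90.0, -103.2]
wrist_force: [-1.0, -0.2, 0.8]
opening: 0.085
```

Run:
```python
from h import *
plan([.5545,.239,.0545],0.9)
o=bot.get_obs(); c=cams.camera("wrist"); cv2.imwrite("pics/w1.png",c["frame"])
R=Ro.from_euler('xyz',o["tcp_rot"],degrees=True).as_matrix(); M=np.asarray(c["mount"])
T=np.eye(4);T[:3,:3]=R;T[:3,3]=o["ee_pos"]; T=T@M
c["R"]=T[:3,:3].T; c["t"]=-T[:3,:3].T@T[:3,3]
P=cloud(c); ok=c["depth"]>0
x,y,z=[P[...,i] for i in range(3)]
m=ok&(np.hypot(x-.5545,y-.239)<.045)
for lo,hi in((.004,.012),(.06,.1),(.088,.096)):
    q=P[m&(z>lo)&(z<hi)]
    if len(q): print(lo,len(q),q.min(0).round(4),q.max(0).round(4),np.round((q.min(0)+q.max(0))/2,4))
print(T[:3,3])
```

```text
t 2.65 pos [0.5543 0.2392 0.1891] toolx [-2.e-04 -8.e-04 -1.e+00] tooly [ 9.999e-01  1.700e-02 -2.000e-04] F [-1.02 -0.23  0.85] op 0.085 q6 112.4
shift [1.346e-01 2.000e-04 1.000e-04]
roll 0.0013 or -3.1403
0.004 264 [0.5243 0.2243 0.0041] [0.5818 0.2687 0.012 ] [0.5531 0.2465 0.0081]
0.06 1650 [0.5336 0.2226 0.069 ] [0.5735 0.2599 0.0939] [0.5535 0.2412 0.0815]
0.088 1115 [0.5368 0.2231 0.088 ] [0.5701 0.2566 0.0939] [0.5535 0.2398 0.091 ]
[0.5517172  0.32224905 0.33279754]
```

View pics/w1.png

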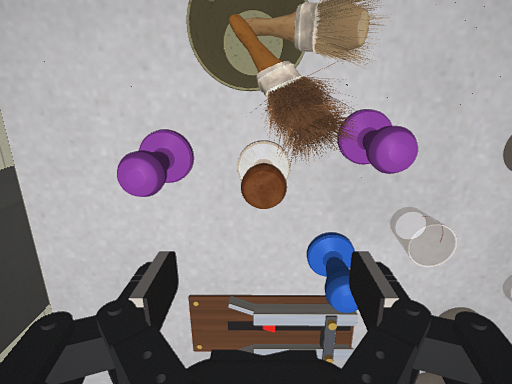

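Run:
```python
from h import *
o=bot.get_obs(); c=cams.camera("wrist")
R=Ro.from_euler('xyz',o["tcp_rot"],degrees=True).as_matrix()
T=np.eye(4);T[:3,:3]=R;T[:3,3]=o["ee_pos"]; T=T@np.asarray(c["mount"])
c["R"]=T[:3,:3].T; c["t"]=-T[:3,:3].T@T[:3,3]
P=cloud(c); x,y,z=[P[...,i] for i in range(3)]; ok=c["depth"]>.05
for a in np.arange(.26,.46,.02):
    m=ok&(y>a)&(y<a+.02)&(x>.47)&(x<.66)&(z>.02)
    if m.any(): q=P[m]; i=q[:,2].argmax(); print(a.round(2),m.sum(),"max",q[i].round(3),"x",q[:,0].min().round(3),q[:,0].max().round(3))
```

```text
0.26 741 max [0.567 0.278 0.163] x 0.554 0.66
0.28 1532 max [0.596 0.299 0.178] x 0.554 0.66
0.3 2605 max [0.596 0.304 0.18 ] x 0.544 0.606
0.32 2646 max [0.593 0.337 0.164] x 0.506 0.611
0.34 4547 max [0.599 0.357 0.17 ] x 0.499 0.615
0.36 3361 max [0.598 0.36  0.167] x 0.499 0.608
0.38 965 max [0.574 0.38  0.087] x 0.508 0.575
```

Run:
```python
from h import *
o=bot.get_obs(); c=cams.camera("wrist")
R=Ro.from_euler('xyz',o["tcp_rot"],degrees=True).as_matrix()
T=np.eye(4);T[:3,:3]=R;T[:3,3]=o["ee_pos"]; T=T@np.asarray(c["mount"])
c["R"]=T[:3,:3].T; c["t"]=-T[:3,:3].T@T[:3,3]
P=cloud(c); x,y,z=[P[...,i] for i in range(3)]; ok=c["depth"]>.05
for a in np.arange(.52,.64,.01):
    m=ok&(x>a)&(x<a+.01)&(z>.115)&(y>.2)
    if m.sum()>3: print(a.round(2),m.sum(),"y pct0,2,10",np.percentile(P[m][:,1],[0,2,10]).round(3), "zmax near",P[m&(y<.3)][:,2].max().round(3) if (m&(y<.3)).any() else None)
np.save("wp.npy",P)
```

```text
0.52 1761 y pct0,2,10 [0.251 0.252 0.253] zmax near 0.281
0.53 1078 y pct0,2,10 [0.245 0.247 0.247] zmax near 0.283
0.54 1240 y pct0,2,10 [0.246 0.247 0.247] zmax near 0.276
0.55 1706 y pct0,2,10 [0.245 0.247 0.248] zmax near 0.276
0.56 2431 y pct0,2,10 [0.246 0.247 0.248] zmax near 0.283
0.57 3173 y pct0,2,10 [0.246 0.248 0.254] zmax near 0.282
0.58 4141 y pct0,2,10 [0.25  0.254 0.255] zmax near 0.281
0.59 5158 y pct0,2,10 [0.227 0.229 0.237] zmax near 0.274
0.6 2904 y pct0,2,10 [0.226 0.231 0.235] zmax near 0.263
0.61 3824 y pct0,2,10 [0.226 0.231 0.235] zmax near 0.277
0.62 962 y pct0,2,10 [0.23  0.232 0.236] zmax near 0.272
```

Run:
```python
import numpy as np
P=np.load("wp.npy"); x,y,z=[P[...,i] for i in range(3)]
v=np.mgrid[:384,:512][0]
for a in np.arange(.50,.63,.01):
    m=(v<240)&(x>a)&(x<a+.01)&(z>.1)&(z<.19)&(y>.24)
    if m.sum()>3:
        q=P[m]; print(a.round(2),m.sum(),"y",np.percentile(q[:,1],[0,2,10]).round(3),"z at front",q[q[:,1]<q[:,1].min()+.01][:,2].min().round(3),q[q[:,1]<q[:,1].min()+.01][:,2].max().round(3))
```

```text
0.5 210 y [0.334 0.336 0.339] z at front 0.1 0.103
0.51 60 y [0.326 0.327 0.328] z at front 0.1 0.103
0.52 49 y [0.322 0.323 0.323] z at front 0.1 0.103
0.53 44 y [0.321 0.321 0.321] z at front 0.1 0.103
0.54 127 y [0.309 0.316 0.321] z at front 0.141 0.151
0.55 781 y [0.289 0.299 0.306] z at front 0.134 0.152
0.56 1428 y [0.281 0.289 0.297] z at front 0.147 0.172
0.57 2298 y [0.281 0.287 0.296] z at front 0.153 0.17
0.58 2315 y [0.284 0.292 0.3  ] z at front 0.155 0.166
0.59 1823 y [0.287 0.295 0.303] z at front 0.145 0.163
0.6 568 y [0.293 0.296 0.337] z at front 0.146 0.161
0.61 15 y [0.292 0.305 0.339] z at front 0.151 0.151
```

Emit:
apply_moves(
  commands=[
    [0,0,0,-0.14,1],
    [0,0,0,-0.28,1],
    [0,0,0,-0.42,1],
    [0,0,0,-0.56,1],
    [0,0,0,-0.7,1],
    [0,0,0,-0.84,1],
    [0,0,0,-0.98,1],
    [0,0,0,-1.12,1],
    [0,0,0,-1.26,1],
    [0,0,0,-1.4,1],
    [0,0,0,-1.54,1],
    [0,0,0,-1.68,1],
  ],
)

```text
time: 4.0
ee_pos: [0.5544, 0.2366, 0.1911]
tcp_rot: [-0.1, 89.8, 7.2]
wrist_force: [0.4, 0.1, -0.0]
opening: 0.0852
```

Emit:
apply_moves(
  commands=[
    [0,0,0,-0.14,1],
    [0,0,0,-0.28,1],
    [0,0,0,-0.42,1],
    [0,0,0,-0.56,1],
    [0,0,0,-0.7,1],
    [0,0,0,-0.84,1],
    [0,0,0,-0.98,1],
    [0,0,0,-1.12,1],
    [0,0,0,-1.26,1],
    [0,0,0,-1.4,1],
    [0,0,0,-1.46,1],
    [0,0,0,-1.46,1],
  ],
)

```text
time: 5.2
ee_pos: [0.5544, 0.2356, 0.1919]
tcp_rot: [-80.1, 89.8, 10.9]
wrist_force: [-0.0, 0.1, 0.3]
opening: 0.0853
```

```bash
cat >> h.py <<'E'
def wrist():
    o=bot.get_obs(); c=cams.camera("wrist")
    R=Ro.from_euler('xyz',o["tcp_rot"],degrees=True).as_matrix()
    T=np.eye(4);T[:3,:3]=R;T[:3,3]=o["ee_pos"]; T=T@np.asarray(c["mount"])
    c["R"]=T[:3,:3].T; c["t"]=-T[:3,:3].T@T[:3,3]; return c
E
python3 - <<'E'
from h import *
c=wrist(); P=cloud(c); x,y,z=[P[...,i] for i in range(3)]; v=np.mgrid[:384,:512][0]; m=(v<240)&(np.hypot(x-.5545,y-.239)<.035)
for lo,hi in((.06,.1),(.088,.096)):
    q=P[m&(z>lo)&(z<hi)]
    if len(q): print(lo,len(q),q.min(0).round(4),q.max(0).round(4),np.round((q.min(0)+q.max(0))/2,4))
b,g,r=[c["frame"][...,i].astype(int) for i in range(3)]
vv,uu=np.nonzero((r>140)&(g<80)&(b<80)&(v<250)); print("red",len(uu), ray(c,[uu.mean(),vv.mean()],.009) if len(uu) else 0)
q=P[(v<240)&(z>.02)&(z<.03)&(x>.48)&(x<.72)&(abs(y-.02)<.06)]; print("walls",len(q),cv2.minAreaRect(np.float32(q[:,:2]*1000)))
q=P[(v<240)&(z>.033)&(z<.043)&(x>.58)&(x<.72)&(abs(y-.02)<.05)]; print("bridge",len(q),cv2.minAreaRect(np.float32(q[:,:2]*1000)))
cv2.imwrite("pics/w2.png",c["frame"])
plan([.5545,.233,.0555],180.9)
E
```

```text
0.06 1601 [0.5335 0.2187 0.0683] [0.5729 0.2561 0.0934] [0.5532 0.2374 0.0809]
0.088 1061 [0.5359 0.223  0.088 ] [0.5706 0.2561 0.0934] [0.5532 0.2395 0.0907]
red 0 0
walls 0 ((0.0, 0.0), (0.0, 0.0), 0.0)
bridge 0 ((0.0, 0.0), (0.0, 0.0), 0.0)
t 5.25 pos [0.5544 0.2357 0.1918] toolx [ 3.4e-03  7.0e-04 -1.0e+00] tooly [-0.9999 -0.0147 -0.0034] F [ 0.44  0.36 -0.28] op 0.0853 q6 -67.8
shift [ 0.1363  0.0004 -0.0028]
roll -0.001 or 3.1406
```

Emit:
apply_moves(
  commands=[
    [0.03,0.0012,-0.0015,0,1],
    [0.06,0.0012,-0.0015,0,1],
    [0.09,0.0012,-0.0015,0,1],
    [0.11,0.0012,-0.0015,0,1],
    [0.13,0.0012,-0.0015,0,1],
    [0.139,0.0012,-0.0015,0,1],
    [0.139,0.0012,-0.0015,0,1],
  ],
)

```text
time: 5.95
ee_pos: [0.5531, 0.2337, 0.0518]
tcp_rot: [-92.8, 89.9, -2.0]
wrist_force: [0.7, -0.0, -0.1]
opening: 0.0853
```

Run:
```python
from h import *
plan([.5532,.234,.0525],180.9)
c=cams.camera("scene"); cv2.imwrite("pics/s1.png",cv2.resize(c["frame"][60:240,100:340],(720,540)))
```

```text
t 5.95 pos [0.5531 0.2337 0.0518] toolx [ 1.8e-03 -1.0e-04 -1.0e+00] tooly [-0.9999 -0.0131 -0.0018] F [ 0.69 -0.05 -0.06] op 0.0853 q6 -67.8
shift [-0.0007 -0.0001  0.0003]
roll -0.0026 or 3.139
```

View pics/s1.png

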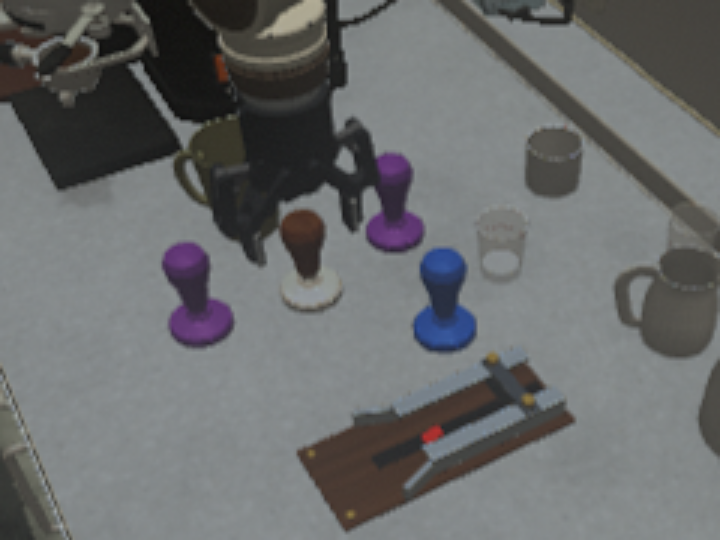

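The picture shows the open fingers astride the brown handle at (303,235). Nothing is touched and the force is about 0, so I close.

Emit:
apply_moves(
  commands=[
    [0,0,0,0,-1],
    [0,0,0,0,-1],
    [0,0,0,0,-1],
    [0,0,0,0,-1],
    [0,0,0,0,-1],
    [0,0,0,0,-1],
    [0,0,0,0,-1],
    [0,0,0,0,-1],
  ],
  newtons=50,
)

```text
time: 6.8
ee_pos: [0.5543, 0.2342, 0.0542]
tcp_rot: [-77.4, 89.7, 13.3]
wrist_force: [0.3, -0.2, 6.0]
opening: 0.038
```

Emit:
apply_moves(
  commands=[
    [-0.02,0,0,0,-1],
    [-0.04,0,-0.005,0,-1],
    [-0.06,0,-0.01,0,-1],
    [-0.08,0,-0.02,0,-1],
    [-0.08,0.01,-0.04,0,-1],
    [-0.08,0.02,-0.07,0,-1],
    [-0.08,0.035,-0.1,0,-1],
    [-0.08,0.05,-0.13,0,-1],
    [-0.08,0.06,-0.16,0,-1],
    [-0.08,0.065,-0.19,0,-1],
    [-0.08,0.068,-0.212,0,-1],
    [-0.08,0.068,-0.212,0,-1],
  ],
)

```text
time: 8.0
ee_pos: [0.4879, 0.0191, 0.1331]
tcp_rot: [-84.5, 89.8, 6.1]
wrist_force: [0.6, 1.5, -4.4]
opening: 0.0377
```

Run:
```python
from h import *
plan([.4875,.0145,.13],180.9)
for n in("wrist","top"):
    c=wrist() if n=="wrist" else cams.camera(n); P=cloud(c); cv2.imwrite(f"pics/{n}3.png",c["frame"]); np.save(n+"3.npy",P)
c=cams.camera("scene"); cv2.imwrite("pics/s3.png",c["frame"])
a=cv2.imread("pics/wrist3.png"); b=c["frame"][90:290,140:380]
cv2.imwrite("pics/c3.png",np.hstack([cv2.resize(a,(400,300)),cv2.resize(b,(360,300))]))
```

```text
t 8.0 pos [0.4879 0.0191 0.1331] toolx [ 3.9e-03  4.0e-04 -1.0e+00] tooly [-0.9999 -0.0107 -0.0039] F [ 0.57  1.52 -4.43] op 0.0377 q6 -88.4
shift [ 0.0031  0.0004 -0.0046]
roll -0.005 or 3.1366
```

View pics/c3.png

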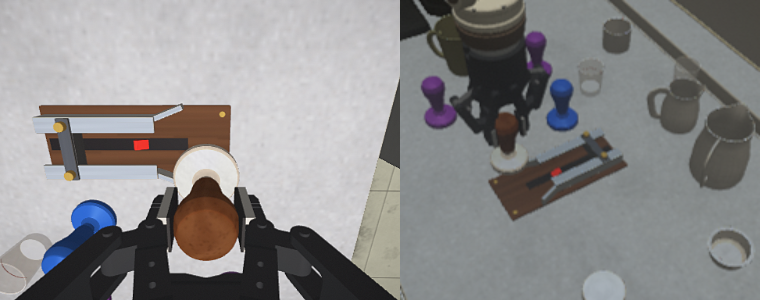

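Both views show the tamper held upright by its handle, with its white base at wrist pixel (207,175) and the dock and red catch clear ahead. Next I measure the base against the lane in the same picture.

```bash
cat > m.py <<'E'
from h import *
def circ(pts):
    A=np.c_[2*pts,np.ones(len(pts))]; s=np.linalg.lstsq(A,(pts**2).sum(1),rcond=None)[0]; return s[:2],np.sqrt(s[2]+s[:2]@s[:2])
def measure(P,f):
    x,y,z=[P[...,i] for i in range(3)]
    q=P[(z>.02)&(z<.031)&(x>.50)&(x<.72)&(y>-.04)&(y<.08)]
    sel=q[(q[:,0]>.56)&(q[:,0]<.61)]; n=sel[sel[:,1]<.0215][:,1]; p=sel[sel[:,1]>.0215][:,1]
    print("walls",len(q),"rect",cv2.minAreaRect(np.float32(q[:,:2]*1000)))
    if len(n) and len(p): print(" -y wall",np.percentile(n,[1,99]).round(4)," +y wall",np.percentile(p,[1,99]).round(4))
    for lo in(.545,.565,.585,.605,.625):
        s=q[(q[:,0]>lo)&(q[:,0]<lo+.02)]; n=s[s[:,1]<.0215][:,1]; p=s[s[:,1]>.0215][:,1]
        if len(n)>9 and len(p)>9: print("  x",lo,"lip edges",np.percentile(n,98).round(4),np.percentile(p,2).round(4))
E
python3 - <<'E'
from m import *
P=np.load("wrist3.npy"); f=cv2.imread("pics/wrist3.png"); measure(P,f)
x,y,z=[P[...,i] for i in range(3)]
o=bot.get_obs()["ee_pos"]
m=(np.hypot(x-o[0],y-o[1])<.045)&(z>.04)&(z<.2)&(f.min(2)>110)
q=P[m]; print("white",len(q),q.min(0).round(4),q.max(0).round(4),np.histogram(q[:,2],bins=np.arange(.04,.2,.005)))
E
```

```text
walls 6136 rect ((593.1448974609375, 18.411035537719727), (160.99977111816406, 91.99601745605469), 0.6567856669425964)
 -y wall [-0.0158  0.0012]  +y wall [0.0397 0.0566]
  x 0.545 lip edges 0.0007 0.0395
  x 0.565 lip edges 0.001 0.0399
  x 0.585 lip edges 0.0012 0.0401
  x 0.605 lip edges 0.0014 0.0402
  x 0.625 lip edges 0.0201 0.0222
white 4060 [ 0.4463 -0.004   0.0799] [0.529  0.045  0.1973] (array([   0,    0,    0,    0,    0,    0,    0,    1,   10,  458, 2553,
        637,  105,    0,    6,    3,    3,    1,    0,   27,   13,   17,
          5,    5,    9,   17,  148,   23,    6,    7,    4]), array([0.04 , 0.045, 0.05 , 0.055, 0.06 , 0.065, 0.07 , 0.075, 0.08 ,
       0.085, 0.09 , 0.095, 0.1  , 0.105, 0.11 , 0.115, 0.12 , 0.125,
       0.13 , 0.135, 0.14 , 0.145, 0.15 , 0.155, 0.16 , 0.165, 0.17 ,
       0.175, 0.18 , 0.185, 0.19 , 0.195]))
```

Run:
```python
from m import *
P=np.load("wrist3.npy"); f=cv2.imread("pics/wrist3.png")
x,y,z=[P[...,i] for i in range(3)]
m=(np.hypot(x-.4879,y-.0195)<.05)&(z>.08)&(z<.104)
v,u=np.nonzero(m); print(u.min(),u.max(),v.min(),v.max(),m.sum())
for lo in np.arange(.080,.104,.003):
    k=P[m&(z>=lo)&(z<lo+.003)]
    if len(k)>5: print(lo.round(3),len(k),k[:,:2].min(0).round(4),k[:,:2].max(0).round(4))
# rim: outermost pixel per angle bins on base, in the -y half
q=P[m&(z<.094)][:,:2]; c0=np.array([.4879,.0245])
for _ in range(4):
    a=np.arctan2(*(q-c0).T[::-1]); r=np.hypot(*(q-c0).T); rim=[]
    for t in np.radians(np.arange(-175,0,7)):
        k=np.abs(a-t)<.06
        if k.sum()>5 and r[k].max()>.02: rim.append(q[k][r[k].argmax()])
    c0,R=circ(np.array(rim)); 
print("base circle",c0.round(4),R.round(4),len(rim))
m=(np.hypot(x-.4879,y-.0195)<.035)&(z>.14)&(z<.19)
b,g,r=[f[...,i].astype(int) for i in range(3)]
k=P[m&(r>g*1.3)&(r>b*1.5)]; print("head",len(k),k.min(0).round(4),k.max(0).round(4)); t=k[k[:,2]>.163]; print(t.min(0).round(4),t.max(0).round(4))
```

```text
222 306 184 253 3952
0.08 58 [ 0.4626 -0.004 ] [0.5145 0.0161]
0.083 91 [ 0.46  -0.004] [0.5133 0.0137]
0.086 261 [ 0.4577 -0.004 ] [0.5156 0.045 ]
0.089 1166 [ 0.4579 -0.004 ] [0.5153 0.045 ]
0.092 1622 [ 0.4608 -0.0008] [0.5136 0.0425]
0.095 514 [0.4679 0.007 ] [0.5051 0.0347]
0.098 186 [0.4761 0.0141] [0.4977 0.0257]
0.101 54 [0.4802 0.0161] [0.4943 0.0205]
base circle [0.4868 0.0248] 0.0289 25
head 6167 [0.4676 0.0034 0.14  ] [0.5057 0.041  0.1725]
[0.4682 0.0049 0.163 ] [0.5056 0.041  0.1725]
```

Emit:
apply_moves(
  commands=[
    [0.0,-0.0007,-0.0053,0,-1],
    [0.02,-0.0007,-0.0053,0,-1],
    [0.04,-0.0007,-0.0053,0,-1],
    [0.055,-0.0007,-0.0053,0,-1],
    [0.065,-0.0007,-0.0053,0,-1],
    [0.069,-0.0007,-0.0053,0,-1],
    [0.071,-0.0007,-0.0053,0,-1],
    [0.072,-0.0007,-0.0053,0,-1],
  ],
)

```text
time: 8.95
ee_pos: [0.49, 0.0163, 0.0617]
tcp_rot: [-74.9, 89.7, 15.9]
wrist_force: [-1.1, 0.3, -4.0]
opening: 0.038
```

Run:
```python
from h import *
plan([.488,.014,.0602],180.65)
```

```text
t 8.95 pos [0.49   0.0163 0.0617] toolx [ 0.0051  0.0015 -1.    ] tooly [-0.9999 -0.0131 -0.0051] F [-1.09  0.3  -3.96] op 0.038 q6 -88.9
shift [ 0.0015  0.002  -0.0023]
roll 0.0018 or -3.1398
```

Emit:
apply_moves(
  commands=[
    [0.001,0.002,-0.0023,0,-1],
    [0.002,0.002,-0.0023,0,-1],
    [0.003,0.002,-0.0023,0,-1],
  ],
)

```text
time: 9.25
ee_pos: [0.4886, 0.0137, 0.0601]
tcp_rot: [-80.9, 89.6, 9.8]
wrist_force: [-3.2, -2.3, 12.7]
opening: 0.038
```

Emit:
apply_moves(
  commands=[
    [-0.001,0,0,0,-0.2],
    [-0.001,0,0,0,0.3],
    [-0.001,0,0,0,0.3],
    [-0.001,0,0,0,0.3],
    [-0.001,0,0,0,0.3],
  ],
)

```text
time: 9.75
ee_pos: [0.4887, 0.0138, 0.0611]
tcp_rot: [-80.6, 89.6, 10.1]
wrist_force: [0.6, -0.4, 0.3]
opening: 0.0557
```

```bash
cat >> m.py <<'E'
def tamper(c,P,cx,cy,zf):
    f=c["frame"]; x,y,z=[P[...,i] for i in range(3)]
    q=P[(np.hypot(x-cx,y-cy)<.05)&(z>zf+.003)&(z<zf+.0135)&(f.min(2)>110)][:,:2]; c0=np.array([cx,cy])
    for _ in range(5):
        a=np.arctan2(*(q-c0).T[::-1]); r=np.hypot(*(q-c0).T); rim=[]
        for t in np.radians(np.arange(-175,0,7)):
            k=np.abs(a-t)<.06
            if k.sum()>5 and r[k].max()>.02: rim.append(q[k][r[k].argmax()])
        c0,R=circ(np.array(rim))
    print("base circle",c0.round(4),R.round(4),len(rim))
    b,g,r=[f[...,i].astype(int) for i in range(3)]
    k=P[(np.hypot(x-cx,y-cy)<.035)&(z>zf+.06)&(z<zf+.11)&(r>g*1.3)&(r>b*1.5)]
    if len(k): print("head",len(k),k.min(0).round(4),k.max(0).round(4))
E
python3 - <<'E'
from m import *
plan([.488,.014,.0602],180.65)
c=wrist(); P=cloud(c); measure(P,0); tamper(c,P,.4875,.0195,.006); cv2.imwrite("pics/w4.png",c["frame"])
E
```

```text
t 9.75 pos [0.4887 0.0138 0.0611] toolx [ 0.0073  0.0013 -1.    ] tooly [-0.9999 -0.0129 -0.0073] F [ 0.6  -0.43  0.31] op 0.0557 q6 -89.2
shift [0.0009 0.0007 0.0002]
roll 0.0015 or -3.1401
walls 10028 rect ((583.7648315429688, 15.404426574707031), (94.97984313964844, 167.80157470703125), 86.93683624267578)
 -y wall [-0.0158  0.0016]  +y wall [0.0395 0.0568]
  x 0.545 lip edges 0.0008 0.0394
  x 0.565 lip edges 0.0012 0.0397
  x 0.585 lip edges 0.0016 0.0397
  x 0.605 lip edges 0.0018 0.0401
  x 0.625 lip edges 0.0204 0.0223
base circle [0.4882 0.0183] 0.029 25
head 6134 [ 0.4594 -0.0024  0.066 ] [0.5169 0.0355 0.1031]
```

View pics/w4.png

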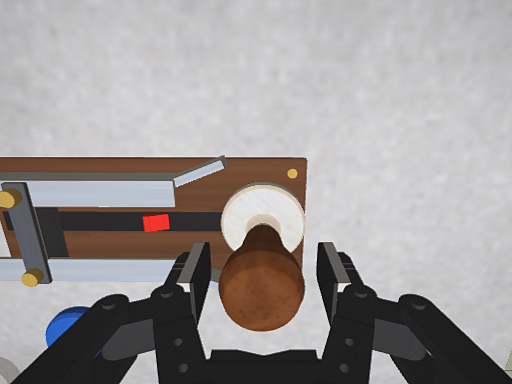

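The base stands flat in the mouth at wrist pixel (263,220), about 1 mm from the lane's centre line. I recentre the gripper on the handle and regrip.

Emit:
apply_moves(
  commands=[
    [0.0005,0.0004,0.0045,0,0.3],
    [0.001,0.0004,0.0045,0,0.3],
    [0.001,0.0004,0.0045,0,-1],
    [0.001,0.0004,0.0045,0,-1],
    [0.001,0.0004,0.0045,0,-1],
    [0.001,0.0004,0.0045,0,-1],
    [0.001,0.0004,0.0045,0,-1],
  ],
  newtons=40,
)

```text
time: 10.5
ee_pos: [0.4884, 0.0183, 0.0603]
tcp_rot: [-80.5, 89.5, 10.2]
wrist_force: [1.0, 1.0, 3.4]
opening: 0.0382
```

Run:
```python
from m import *
plan([.53,.0199,.0602],180.76)
c=wrist(); P=cloud(c); tamper(c,P,.4875,.0195,.006)
```

```text
t 10.5 pos [0.4884 0.0183 0.0603] toolx [ 0.0078  0.0014 -1.    ] tooly [-0.9999 -0.0128 -0.0078] F [0.97 1.   3.43] op 0.0382 q6 -88.6
shift [ 0.0005 -0.0416  0.0011]
roll -0.0005 or 3.1411
base circle [0.4882 0.0183] 0.0289 25
head 6319 [ 0.4679 -0.0025  0.0661] [0.518  0.035  0.0999]
```

Emit:
apply_moves(
  commands=[
    [0,-0.006,0.0004,0,-1],
    [0,-0.012,0.0007,0,-1],
    [0.0001,-0.018,0.001,0,-1],
    [0.0002,-0.023,0.0011,0,-1],
    [0.0002,-0.028,0.0011,0,-1],
    [0.0002,-0.033,0.0011,0,-1],
    [0.0003,-0.037,0.0011,0,-1],
    [0.0003,-0.041,0.0011,0,-1],
    [0.0003,-0.041,0.0011,0,-1],
  ],
)

```text
time: 11.45
ee_pos: [0.5299, 0.0199, 0.0602]
tcp_rot: [-80.3, 89.6, 10.5]
wrist_force: [-3.1, -0.1, 3.4]
opening: 0.038
```

Run:
```python
from m import *
plan([.56,.0203,.0603],180.76)
c=wrist(); P=cloud(c); measure(P,0); tamper(c,P,.53,.0199,.006)
```

```text
t 11.45 pos [0.5299 0.0199 0.0602] toolx [ 0.0076  0.0014 -1.    ] tooly [-0.9999 -0.0128 -0.0076] F [-3.09 -0.11  3.36] op 0.038 q6 -88.6
shift [ 0.0001 -0.0301 -0.    ]
roll -0.0004 or 3.1412
walls 11755 rect ((591.211669921875, 18.423694610595703), (171.0539093017578, 79.84308624267578), 5.078588485717773)
 -y wall [-0.0158  0.0014]  +y wall [0.0396 0.0566]
  x 0.545 lip edges 0.0197 0.0218
  x 0.565 lip edges 0.001 0.0396
  x 0.585 lip edges 0.0013 0.0399
  x 0.605 lip edges 0.0016 0.0401
  x 0.625 lip edges 0.0204 0.0224Traceback (most recent call last):
  File "<stdin>", line 3, in <module>
  File "m.py", line 21, in tamper
    c0,R=circ(np.array(rim))
         ~~~~^^^^^^^^^^^^^^^
  File "m.py", line 3, in circ
    A=np.c_[2*pts,np.ones(len(pts))]; s=np.linalg.lstsq(A,(pts**2).sum(1),rcond=None)[0]; return s[:2],np.sqrt(s[2]+s[:2]@s[:2])
                                                          ~~~~~~~~~~~~^^^
    return umr_sum(a, axis, dtype, out, keepdims, initial, where)
numpy.exceptions.AxisError: axis 1 is out of bounds for array of dimension 1
```

Emit:
apply_moves(
  commands=[
    [0,-0.004,0,0,-1],
    [0,-0.008,0,0,-1],
    [0,-0.012,0,0,-1],
    [0,-0.016,0,0,-1],
    [0,-0.02,0,0,-1],
    [0,-0.024,0,0,-1],
    [0,-0.027,0,0,-1],
    [0,-0.03,0,0,-1],
  ],
)

```text
time: 12.3
ee_pos: [0.5601, 0.0203, 0.0603]
tcp_rot: [-80.8, 89.5, 9.9]
wrist_force: [-2.9, 0.4, 1.3]
opening: 0.038
```

Emit:
apply_moves(
  commands=[
    [0,-0.004,0,0,-1],
    [0,-0.008,0,0,-1],
    [0,-0.012,0,0,-1],
    [0,-0.016,0,0,-1],
    [0,-0.02,0,0,-1],
    [0,-0.023,0,0,-1],
    [0,-0.026,0,0,-1],
    [0,-0.028,0,0,-1],
  ],
)

```text
time: 13.1
ee_pos: [0.5883, 0.0207, 0.0604]
tcp_rot: [-80.5, 89.5, 10.2]
wrist_force: [-2.8, 0.8, -1.5]
opening: 0.0385
```

Run:
```python
from m import *
plan([.606,.0208,.0603],180.76)
c=cams.camera("top"); f=c["frame"]; b,g,r=[f[...,i].astype(int) for i in range(3)]
c2=wrist(); cv2.imwrite("pics/w5.png",c2["frame"])
```

```text
t 13.1 pos [0.5883 0.0207 0.0604] toolx [ 0.0077  0.0014 -1.    ] tooly [-0.9999 -0.0129 -0.0078] F [-2.84  0.78 -1.5 ] op 0.0385 q6 -88.8
shift [ 0.0002 -0.0177 -0.0001]
roll -0.0004 or 3.1412
```

View pics/w5.png

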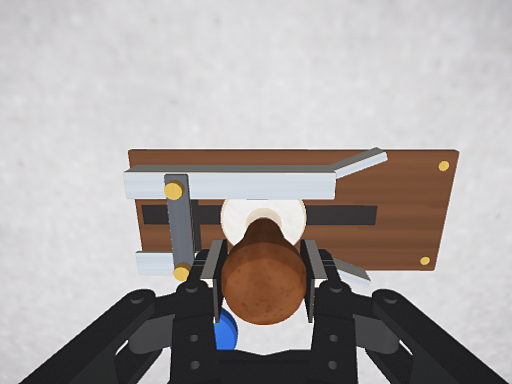

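The base at (263,217) covers the catch. About 16 mm remain to the stop, whose face is at about column 198.

Emit:
apply_moves(
  commands=[
    [0.0002,-0.002,0,0,-1],
    [0.0003,-0.004,0,0,-1],
    [0.0003,-0.006,0,0,-1],
    [0.0003,-0.008,0,0,-1],
    [0.0003,-0.01,0,0,-1],
    [0.0003,-0.011,0,0,-1],
    [0.0003,-0.012,0,0,-1],
  ],
)

```text
time: 13.9
ee_pos: [0.6006, 0.0208, 0.0603]
tcp_rot: [-81.4, 89.5, 9.3]
wrist_force: [-2.6, -0.3, 0.5]
opening: 0.0379
```

Emit:
apply_moves(
  commands=[
    [0,-0.0005,0,0,-1],
    [0,-0.001,0,0,-1],
    [0,-0.0015,0,0,-1],
    [0,-0.002,0,0,-1],
  ],
)

```text
time: 14.3
ee_pos: [0.6025, 0.0209, 0.0603]
tcp_rot: [-80.9, 89.5, 9.8]
wrist_force: [-3.8, 0.7, 1.1]
opening: 0.0384
```

Emit:
apply_moves(
  commands=[
    [0,-0.0005,0,0,-1],
    [0,-0.001,0,0,-1],
    [0,-0.0015,0,0,-1],
  ],
)

```text
time: 14.6
ee_pos: [0.6041, 0.0209, 0.0603]
tcp_rot: [-81.1, 89.5, 9.7]
wrist_force: [-3.5, -0.2, 1.5]
opening: 0.0384
```

Emit:
apply_moves(
  commands=[
    [0,-0.0005,0,0,-1],
    [0,-0.001,0,0,-1],
    [0,-0.001,0,0,-1],
  ],
)

```text
time: 14.9
ee_pos: [0.6052, 0.0209, 0.0603]
tcp_rot: [-81.0, 89.5, 9.8]
wrist_force: [-3.1, -0.7, 1.0]
opening: 0.0384
```

Emit:
apply_moves(
  commands=[
    [0,-0.0005,0,0,-1],
    [0,-0.001,0,0,-1],
    [0,-0.001,0,0,-1],
  ],
)

```text
time: 15.2
ee_pos: [0.6058, 0.0209, 0.0602]
tcp_rot: [-79.6, 89.6, 11.2]
wrist_force: [-4.8, 0.7, 1.3]
opening: 0.0382
```

Emit:
apply_moves(
  commands=[
    [0,-0.0005,0,0,-1],
    [0,-0.001,0,0,-1],
  ],
)

```text
time: 15.4
ee_pos: [0.606, 0.0209, 0.0601]
tcp_rot: [-77.3, 89.7, 13.5]
wrist_force: [-8.3, -1.1, 3.3]
opening: 0.0381
```

Force rises to 8 N with no advance, so it is against the stop. I hold briefly and check the catch.

Emit:
apply_moves(
  commands=[
    [0,-0.001,0,0,-1],
    [0,-0.001,0,0,-1],
  ],
)

```text
time: 15.6
ee_pos: [0.6062, 0.0209, 0.0601]
tcp_rot: [-72.3, 89.8, 18.4]
wrist_force: [-7.8, -0.7, 4.2]
opening: 0.0384
```

Run:
```python
from m import *
c=wrist(); f=c["frame"]; b,g,r=[f[...,i].astype(int) for i in range(3)]
m=(r>120)&(g<70)&(b<70); v,u=np.nonzero(m); print("red px",len(u))
if len(u): print(u.min(),u.max(),v.min(),v.max(),ray(c,[[u.min(),v.mean()],[u.max(),v.mean()]],.011), cloud(c)[m].mean(0))
cv2.imwrite("pics/w6.png",cv2.resize(f[130:300,130:390],(780,510))); print(bot.get_obs()["wrist_force"])
```

```text
red px 539
154 334 155 324 [[0.68317603 0.03939981 0.011     ]
 [0.55502809 0.03758484 0.011     ]] [0.57858867 0.01971815 0.03704368]
[-7.62071377  0.03833177  4.77729072]
```

View pics/w6.png

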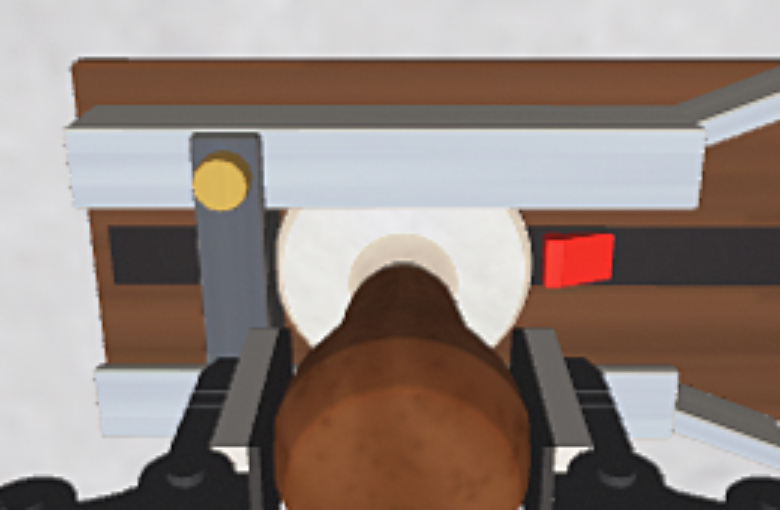

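The red catch stands raised behind the base at crop (578,260), with its upright back visible and about 3 mm gap. I push a little more to be sure it is home, then pull back.

Emit:
apply_moves(
  commands=[
    [0,-0.001,0,0,-1],
    [0,-0.0015,0,0,-1],
    [0,-0.0015,0,0,-1],
  ],
)

```text
time: 15.95
ee_pos: [0.6065, 0.0209, 0.0601]
tcp_rot: [-45.6, 89.9, 45.2]
wrist_force: [-9.9, 0.1, 4.5]
opening: 0.0383
```

Emit:
apply_moves(
  commands=[
    [0,0.0005,0,0,-1],
    [0,0.001,0,0,-1],
    [0,0.0015,0,0,-1],
    [0,0.002,0,0,-1],
    [0,0.0025,0,0,-1],
  ],
)

```text
time: 16.45
ee_pos: [0.6047, 0.0209, 0.0604]
tcp_rot: [-66.9, 89.8, 23.9]
wrist_force: [2.7, 0.2, -0.6]
opening: 0.0385
```

Emit:
apply_moves(
  commands=[
    [0,0.0005,0,0,-1],
    [0,0.001,0,0,-1],
    [0,0.001,0,0,-1],
  ],
)

```text
time: 16.75
ee_pos: [0.6038, 0.0209, 0.0604]
tcp_rot: [-69.2, 89.8, 21.6]
wrist_force: [2.0, -0.3, -0.9]
opening: 0.0381
```

Emit:
apply_moves(
  commands=[
    [0,0.0005,0,0,-1],
    [0,0.001,0,0,-1],
    [0,0.001,0,0,-1],
  ],
)

```text
time: 17.05
ee_pos: [0.6027, 0.0208, 0.0604]
tcp_rot: [-69.0, 89.8, 21.8]
wrist_force: [1.9, 0.3, -0.4]
opening: 0.0381
```

Emit:
apply_moves(
  commands=[
    [0,0.0005,0,0,-1],
    [0,0.001,0,0,-1],
    [0,0.001,0,0,-1],
  ],
)

```text
time: 17.35
ee_pos: [0.6016, 0.0208, 0.0604]
tcp_rot: [-67.5, 89.8, 23.3]
wrist_force: [2.3, -0.5, 0.1]
opening: 0.0383
```

Run:
```python
from m import *
f=wrist()["frame"]; cv2.imwrite("pics/w7.png",cv2.resize(f[130:300,130:390],(780,510))); print(bot.get_obs()["wrist_force"])
```

```text
[2.08048998 0.37272969 0.44423233]
```

View pics/w7.png

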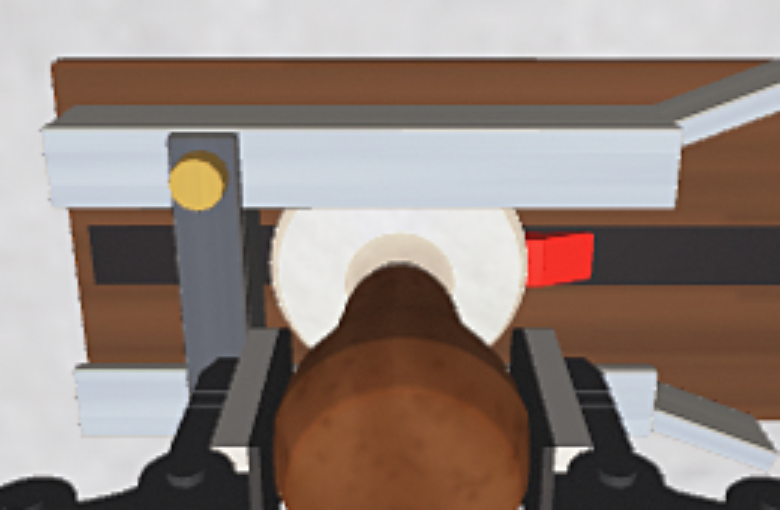

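The catch is still up at crop (560,260), and the base edge at column 526 has nearly reached its back. I keep pulling gently.

Emit:
apply_moves(
  commands=[
    [0,0.0005,0,0,-1],
    [0,0.001,0,0,-1],
    [0,0.001,0,0,-1],
  ],
)

```text
time: 17.7
ee_pos: [0.6008, 0.0208, 0.0604]
tcp_rot: [-69.6, 89.8, 21.2]
wrist_force: [3.0, -1.0, -0.6]
opening: 0.0383
```

Emit:
apply_moves(
  commands=[
    [0,0.0005,0,0,-1],
    [0,0.001,0,0,-1],
    [0,0.001,0,0,-1],
  ],
)

```text
time: 18.0
ee_pos: [0.6002, 0.0208, 0.0606]
tcp_rot: [-74.5, 89.7, 16.2]
wrist_force: [5.7, 0.1, -2.0]
opening: 0.0379
```

Emit:
apply_moves(
  commands=[
    [0,0.0008,0,0,-1],
    [0,0.0012,0,0,-1],
    [0,0.0012,0,0,-1],
  ],
)

```text
time: 18.3
ee_pos: [0.5998, 0.0208, 0.0607]
tcp_rot: [-78.8, 89.6, 11.9]
wrist_force: [7.8, 0.8, -2.9]
opening: 0.0383
```

The catch holds at 7.8 N. I relax the pull and release.

Emit:
apply_moves(
  commands=[
    [0,-0.0005,0,0,-1],
    [0.0003,-0.001,0,0,-1],
    [0.0003,-0.0012,0,0,-1],
    [0.0003,-0.0012,0,0,-1],
  ],
)

```text
time: 18.7
ee_pos: [0.6007, 0.0209, 0.0604]
tcp_rot: [-77.5, 89.7, 13.3]
wrist_force: [1.7, 0.8, -1.0]
opening: 0.0382
```

Emit:
apply_moves(
  commands=[
    [0,0,0,0,-0.2],
    [0,0,0,0,0],
    [0,0,0,0,0.3],
    [0,0,0,0,0.6],
    [0,0,0,0,0.6],
    [0,0,0,0,0.6],
  ],
)

```text
time: 19.3
ee_pos: [0.6006, 0.0208, 0.0604]
tcp_rot: [-77.3, 89.7, 13.4]
wrist_force: [-0.0, -0.4, 0.6]
opening: 0.0683
```

Run:
```python
from m import *
plan([.604,.0208,.16],180.76)
f=wrist()["frame"]; cv2.imwrite("pics/w8.png",f)
```

```text
t 19.3 pos [0.6006 0.0208 0.0604] toolx [ 0.0055  0.0013 -1.    ] tooly [-0.9999 -0.0129 -0.0055] F [-0.05 -0.38  0.58] op 0.0683 q6 -88.8
shift [-0.0996 -0.0039  0.0001]
roll -0.0004 or 3.1412
```

View pics/w8.png

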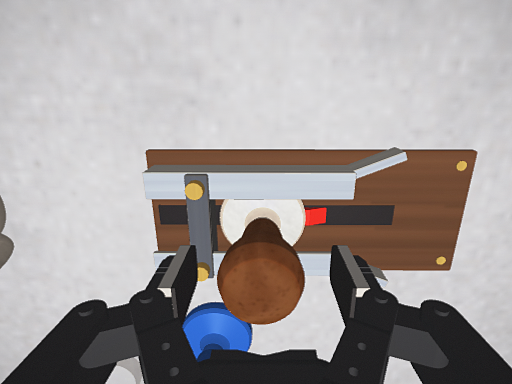

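The tamper is free and standing, with the red catch up right behind its base at (315,217) and both fingers clear. I retract straight up and check from the fixed cameras.

Emit:
apply_moves(
  commands=[
    [-0.01,0,0,0,0.6],
    [-0.03,0,0,0,0.6],
    [-0.06,0,0,0,0.6],
    [-0.09,0,0,0,0.6],
    [-0.12,0,0,0,0.6],
    [-0.12,0,0,0,0.6],
    [-0.12,0,0,0,0.6],
  ],
)

```text
time: 20.05
ee_pos: [0.6004, 0.0207, 0.1816]
tcp_rot: [-80.1, 89.6, 10.6]
wrist_force: [-0.3, -0.1, 0.3]
opening: 0.0679
```

Run:
```python
from m import *
plan([.604,.0208,.16])
c=wrist(); P=cloud(c); f=c["frame"]; x,y,z=[P[...,i] for i in range(3)]
b,g,r=[f[...,i].astype(int) for i in range(3)]
brn=(r>g*1.3)&(r>b*1.5)&(np.hypot(x-.602,y-.0208)<.035); k=P[brn&(z>.085)]; print("head top",k.min(0).round(4),k.max(0).round(4),((k.min(0)+k.max(0))/2).round(4))
n=P[brn&(z>.03)&(z<.045)]; print("neck",len(n),n.min(0).round(4) if len(n) else 0,n.max(0).round(4) if len(n) else 0)
red=(r>130)&(g<70)&(b<70)&(np.hypot(x-.57,y-.02)<.03); print("catch z",red.sum(),P[red][:,2].max().round(4),P[red].mean(0).round(4))
d=P[(f.min(2)>100)&(np.hypot(x-.602,y-.0208)<.032)&(z<.02)]; print("base x",d[:,0].min().round(4),d[:,0].max().round(4),"z",np.median(d[:,2]).round(4))
t=cams.camera("top")
for kx in("leveller","shot_glass","basket"): print(kx,[np.round(q["rect"]) for q in cams.spot_in(kx,"top")[:1]])
cv2.imwrite("pics/w9.png",f)
```

```text
t 20.05 pos [0.6004 0.0207 0.1816] toolx [ 0.0075  0.0014 -1.    ] tooly [-0.9999 -0.0129 -0.0076] F [-0.35 -0.12  0.29] op 0.0679 q6 -88.8
shift [ 0.0216 -0.0035  0.    ]
head top [0.5813 0.0006 0.0851] [0.6206 0.0378 0.0996] [0.601  0.0192 0.0923]
neck 1 [0.601  0.0091 0.0442] [0.601  0.0091 0.0442]
catch z 137 0.0132 [0.5637 0.0206 0.0101]
base x 0.5724 0.6306 z 0.0185
leveller [array([344., 218., 376., 243.])]
shot_glass []
basket [array([360., 124., 392., 152.])]
```

View pics/w9.png

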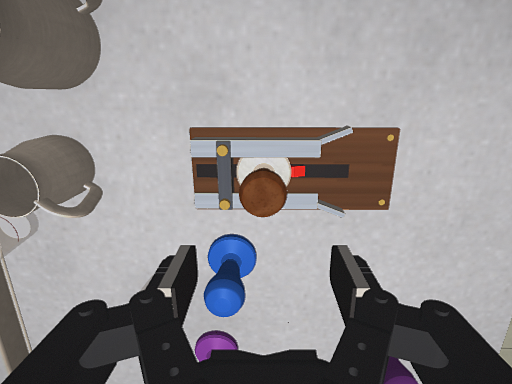

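The tamper stands upright in the lane: base centre x is 0.6015 and head centre x is 0.601. The catch is up behind it at (298,171). Handing in.

```bash
python3 -c "
from h import *
print(bot.job_done())"
```

```text
the job is handed in; nothing more can be done
None
```

The wooden-handled tamper is parked in the dock, released, and the job is handed in at about 20 s of the 72 s allowed. No verdict was reported.

**What I did:** I set its base down in the lane's mouth, regripped it centred on the handle, and slid it in over the catch to the back stop. The wrist felt about 10 N there, of which roughly 3 N was sliding friction. I then pulled back until the catch held it, at 7.8 N against about 2 N of sliding friction, eased off and let go.

**Last checks:**
- **Position:** the tamper is upright, with base and head centres within about 0.5 mm of each other along the lane. It sits about 32 mm beyond the dock's origin.
- **Catch:** the red catch is visibly raised directly behind the base. A close picture taken while it was against the stop also showed it up.
- **Robot:** it is clear of everything, with the wrist force near zero.
- **Bystanders:** the leveller and basket are where they were at the start. The shot glass was not detected in the last top picture, probably hidden by the arm. The path did not come near it, but I did not confirm its position.

**Disagreement:** the top and wrist cameras differed by about 1 mm on the lane's centre line, and I used the wrist camera.

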